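# Thread the hose elbow into the clamped water-trap head

## Robot

A 7-joint arm with a two-finger parallel gripper is mounted at the origin on the work surface. World frame = base frame: x ahead of the robot, y to its left, z up, the work surface at z = 0. Lengths are in m, angles in rad, forces in N, time in s.
With the tool pointing down it reaches from about 0.4 to 0.85 m from the base axis. Payload 4.5 kg.
Tool frame: the origin (TCP) lies on the centre line of the jaws, within the pads' length; the fingertips stand 25 mm ahead of it and the grasp point (between the pads) lies 6 mm ahead of it; z points along the fingers, y is the line along which they close (so a half turn about z gives the same grasp; the last joint's range is limited). The gripper opens to 88 mm and grips with 3 to 60 N. Pads are 18 mm wide; open, the fingers measure 123 mm over their backs; the gripper's body (75 mm by 187 mm) begins 45 mm behind the grasp point.
Start: joints at [-1.256, 0.689, -0.195, 1.565, 0.157, 0.902, -0.215], TCP at [0.173, 0.601, 0.264] pointing down, gripper open.
Joint ranges: [-3.01, 3.01], [-0.46, 2.08], [-1.47, 1.51], [0.13, 2.56], [-1, 4.14], [0.04, 2.09], [-2.66, 2.66]. Speed limits (rad/s): [2.57, 2.57, 3.14, 3.14, 3.14, 3.14, 3.14].

## Interface

Orientations are given as a unit quaternion [w, x, y, z].
In Python, from rig import * gives the robot as it stands. The module is installed in compiled form; this text tells all that it offers.
- The arm moves only by the tool carry_out, never from a script. Its argument "steps" is a list of rows, each an object of numbers: "dx", "dy", "dz": the shift along the world's x, y, z in units of 25 mm (1.0 is 25 mm); "rx", "ry", "rz": the turn, a rotation vector about the world's x, y, z in units of 6 degrees (1.0 is 6 degrees); "jaw": the closure, from 0 (fully open) to 1 (shut). In form: [{"dx": .., "dy": .., "dz": .., "rx": .., "ry": .., "rz": .., "jaw": ..}, ...]. A call has 1 to 10 rows; each row is the pose to reach, as a shift and turn from the pose commanded when the call began; what a row does not reach only later rows make up. A row lasts 1/10 s, in which the tool goes at most 50 mm and 8.59 degrees, less where a joint would pass 70% of its speed; a pose out of reach is approached as far as the arm can. A call with a gripper value outside its range is refused whole. The fingers move at their own pace and stop on an object; "force" is the grip in N (left out, the last holds). Time passes only in rows, so rows that repeat a pose let the fingers close. It gives the time, the measured TCP pose, the force, the opening and the grip force at its end, in the units of the state.
- read_state(): the state, without advancing time (a new reading comes with each control period).
- capture(name): name is "scene" or "top"; returns (picture, depth): 400x640x3 uint8, blue, green, red; 400x640 float32, m along the optical axis (not along the pixel's ray), 0 where there is no reading.
- camera_info(name): a dict with "mtx" (3x3 intrinsics, pixels), "R" (3x3) and "t" (3): a world point X has camera coordinates R X + t. Camera axes: x right, y down, z forward; pixel columns grow to the right and rows downward; lengths in m; the calibration is good to about 2 mm. A picture is of the moment at which its call begins. camera_info takes no time and is no camera call.
- hand_in(): hands the job in; it is judged then, once.
The state is a dict: "time_s": time; "q": joint angles; "qvel": joint speeds; "joint_torque": joint torques, N m; "tool_pos": TCP position; "tool_rot": TCP orientation; "force": force on the tool from outside, world axes, zero at the start; "torque": the same for the moment, N m; "gripper_width": finger opening in m; "grasp_force": force on a finger pad.
Only numpy, scipy, OpenCV 4.12 (cv2) and the standard library are available. Lean on these libraries where they do the work, as an engineer would, in place of code of your own. Each camera call takes 0.05 s, during which the arm holds its last target. There are 200 camera calls.

## Task

Lift the dust cap off the water-trap head in the vice and set it in the black tray. Then start the brass right-angle elbow in the head's thread and screw it down clockwise until its collar is fully home and resistance rises, stopping with the barbed arm pointing along the head's pointer tab; do not wind it well past the tab. Leave the straight fitting and everything else on the desk standing where it is.

Things in the scene. Friction and masses are not known exactly. Their poses are not given: they have to be found in the camera images.
- port: Aluminium water-trap head, upright cylinder 64 mm across, 85 mm high, clamped in a small grey bench vice (base 90 x 150 mm); all fixed. Origin on the desk under the bore's axis, z up, +x towards the pointer tab. The bore holds a coarse right-hand two-start thread: 20 mm of descent per turn, 2 mm axial play, 36 mm across the ribs, 47 mm across the groove roots.
- port_rim (a point): Centre of the port's flat rim, z = 85 mm, on which the elbow's collar seats. Because of the thread's play the collar can touch the rim up to 45 deg before the arm reaches the tab, still turning freely; the turning resistance rises (to about 0.2 to 0.5 N m) only over the last 10 deg before the tab. The fitting stays where it is left.
- port_tab (a point): Outer end of the pointer tab, a finger 6 mm wide sticking out from the rim to 50 mm from the axis along the port's +x.
- port_slot (a point): Entry slot for the lug on the arm's side, 21 mm from the axis at 140 deg counter-clockwise (from above) from the tab; its twin is across the bore. Slots 10 mm wide, ending on a thread floor 18 mm below the rim (collar then about 5 mm above the rim). Started with the arm over this slot, 140 deg clockwise brings the arm over the tab; started over the twin it ends pointing the wrong way.
- elbow: Loose brass right-angle hose elbow, about 0.32 kg, 105 mm tall, standing on its threaded shank. Origin at the centre of the shank's foot, z up, +x along the horizontal barbed arm. Shank 34 mm across (26 at the foot, tapered over 5 mm), 30 mm long; collar 54 mm across, z = 30 to 38 mm; block 34 mm square to z = 68 mm. Fully home its origin is 55 mm above the port's origin.
- elbow_head (a point): Centre of the elbow's 32 mm square head (z = 68 to 105 mm above its origin, on the shank's axis, sides along the elbow's x and y), the place to grip and turn it.
- elbow_lug (a point): End of the lug on the arm's side: two round lugs, 6.4 mm thick, reach 22 mm from the axis along the elbow's +x and -x, 10 mm above the foot.
- elbow_tip (a point): Centre of the open end of the elbow's barbed arm (22 mm thick), 92 mm from the shank's axis, 53 mm above the elbow's origin.
- cap: Loose grey plastic dust cap resting on the port's rim at the start. Origin at the centre of its underside; a short plug (32 mm across, 6 mm deep) sits in the bore under a flange 54 mm across (z = 6 to 12 mm); on top a grip bar 44 mm long along x, 20 mm thick along y, z = 12 to 44 mm. 60 g.
- tray: Black plastic open tray, fixed, 130 x 130 x 28 mm outside, walls 4 mm, floor 4 mm thick. Origin at the centre of its underside, sides along x and y.
- straight: Brass straight hose fitting, 104 mm tall, 54 mm collar, standing on its threaded end; same shank as the elbow but no side arm. Not wanted; leave it.
- jar: Paint jar, 52 mm across, 75 mm tall, with a white cap; bystander.
- pot: Small paint pot, 44 mm across, 62 mm tall; bystander.
- dropper: Paint bottle with a red cap, 38 mm across, 85 mm tall; bystander.
- primer: Tall primer spray can, 64 mm across, 200 mm tall; bystander.
- arch: Printed miniature stone doorway, 55 x 112 mm, 114 mm tall; bystander.
- spatula: Palette spatula 170 mm long lying on the desk; bystander.
- brush: Paint brush 150 mm long lying on the desk; bystander.
Not all that is in view belongs to the job. Leave any orange or purple look-alike of the elbow alone.

How it is judged:
On the way, in this order (a step that is already met when the one before it is completed fails the run):
1. the dust cap lies at rest in the tray (x of cap in the frame of tray between -0.055 and 0.055 m and y of cap in the frame of tray between -0.055 and 0.055 m and z of cap in the frame of tray below 0.03 m and linear speed of cap below 0.03 m/s), for 0.2 s.
2. the elbow stands in the port's mouth with its lugs in the slots (horizontal distance between elbow and port below 0.004 m and z of elbow in the frame of port below 0.066 m and angle between elbow's own z axis and vertical below 0.1 rad), for 0.1 s.
At the end, for the whole second after the job is handed in: The cap lies at rest in the tray (centre within 55 mm of the tray's centre along each side). The elbow is in the port, upright within 3 deg, its axis within 4 mm of the bore's, its collar within 1.8 mm of the rim, its arm within 8 deg of the pointer tab, released and at rest (all of step 1 and horizontal distance between elbow and port below 0.004 m and z of elbow in the frame of port below 0.0568 m and angle between elbow's own z axis and vertical below 0.06 rad and x of elbow_tip in the frame of port above 0.08 m and y of elbow_tip in the frame of port between -0.0128 and 0.0128 m and linear speed of elbow below 0.02 m/s); the robot touches nothing.
It fails at once if the seated elbow is wound more than 20 deg past the tab (horizontal distance between elbow and port below 0.006 m and z of elbow in the frame of port below 0.06 m and y of elbow_tip in the frame of port below -0.032 m and x of elbow_tip in the frame of port above 0 m).
It fails at once if a bystander is moved more than 30 mm (distance of any of straight, jar, pot, dropper, primer, arch, spatula, brush from where it was at the start of the episode above 0.03 m).
It fails at once if a standing bystander is knocked over (angle between any of straight, jar, pot, dropper, primer, arch's own z axis and vertical above 0.5 rad).
It also fails if it takes over 72 s, if anything falls off the work surface, if the arm or the gripper's body presses on something with over 40 N, if the wrist force passes 120 N, or if a joint passes its speed limit or range.

## Working session

There is one attempt and no reset: what is moved stays moved. The work goes in short steps, Python scripts to look and compute and a tool call to move; the robot and the scene stay as the last step left them, time stands still between calls to the robot, and variables do not carry over. Pictures are saved under pics/ and viewed, at most 10 in all, crops included, and the job is handed in when it is done.

Besides the shell and the picture viewer there is one more tool, called in YAML: its name, and indented under it one key for each argument. carry_out: Moves the arm, as the interface text tells. Its arguments: {"type":"object","properties":{"steps":{"type":"array"},"force":{"type":"number"}},"required":["steps"]}

```bash
mkdir -p pics; python3 - <<'E'
from rig import *
import cv2,numpy as np
for n in("scene","top"):
    p,d=capture(n); cv2.imwrite(f"pics/{n}0.png",p); np.save(f"{n}0.npy",d); i=camera_info(n)
    print(n,i["mtx"].round(1).tolist(),i["R"].round(3).tolist(),i["t"].round(3).tolist(),(d>0).mean())
s=read_state(); print(s)
E
```

```text
scene [[450.1, 0.0, 316.0], [0.0, 450.1, 206.5], [0.0, 0.0, 1.0]] [[-0.897, 0.442, 0.001], [0.361, 0.733, -0.576], [-0.256, -0.516, -0.817]] [0.536, -0.067, 1.441] 0.995984375
top [[484.4, 0.0, 326.5], [0.0, 484.4, 196.5], [0.0, 0.0, 1.0]] [[-0.028, -1.0, 0.001], [-0.989, 0.028, -0.148], [0.148, -0.005, -0.989]] [-0.119, 0.544, 1.637] 0.9961015625
{'time_s': 0.1, 'q': array([-1.25622293,  0.68990366, -0.19449823,  1.5662171 ,  0.15732428,
        0.90255485, -0.21507353]), 'qvel': array([ 4.15349886e-05, -1.78448221e-03, -4.23323675e-04, -2.71995368e-03,
       -2.03690131e-03, -7.10337990e-04,  1.15663889e-03]), 'joint_torque': array([-3.60911588e-03, -5.28496599e+01, -1.27159305e+00, -1.53836954e+01,
       -5.25458436e-02,  2.03888310e-03,  5.26921099e-05]), 'tool_pos': array([0.17309812, 0.59999806, 0.26299358]), 'tool_rot': array([-3.72936567e-05,  1.39877370e-01,  9.90168474e-01, -8.44677870e-04]), 'force': array([ 0.15912933, -0.48054812, -0.87272996]), 'torque': array([ 0.04625023, -0.00647657, -0.00371648]), 'grasp_force': 0.0, 'gripper_width': 0.08857746494653969}
```

View pics/scene0.png

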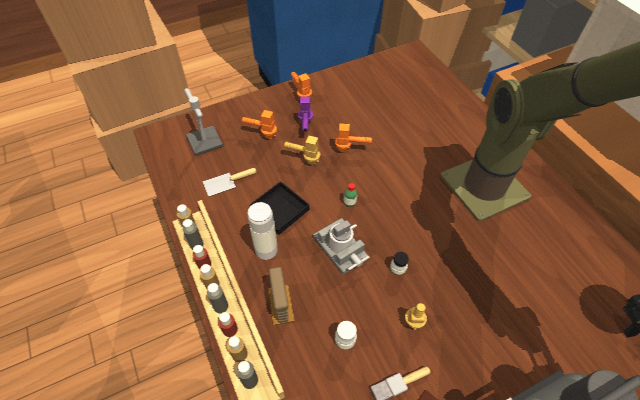

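View pics/top0.png

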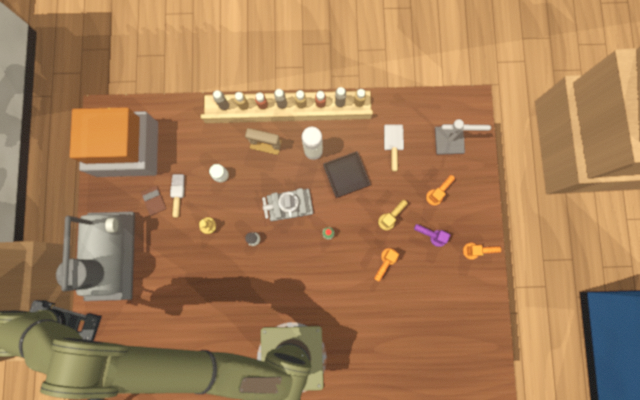

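Scene view: brass elbow at (311,150). Look-alikes are orange at (267,123), (345,138) and (303,87), purple at (305,110), and the brass straight fitting at (417,317). Port and cap are at (342,235), tray at (282,207). In the top view the brass elbow is at (390,218), with its arm towards (405,204). The port is at (290,203) and the tray at (347,174). I choose the brass (yellow) one with the side arm.

```bash
cat > h.py <<'E'
from rig import *
import cv2,numpy as np
def cloud(n,d):
    i=camera_info(n);K,R,t=i["mtx"],np.array(i["R"]),np.array(i["t"])
    v,u=np.mgrid[:400,:640]
    c=np.stack([(u-K[0][2])/K[0][0]*d,(v-K[1][2])/K[1][1]*d,d],-1)
    return (c-t)@R
E
python3 - <<'E'
from h import *
def crop(n,u,v,w=36,h=28):
    p=cv2.imread(f"pics/{n}0.png"); return cv2.resize(p[v-h:v+h,u-w:u+w],(396,296),interpolation=cv2.INTER_CUBIC)
cv2.imwrite("pics/c0.png",np.vstack([np.hstack([crop("scene",342,240),crop("scene",308,150)]),np.hstack([crop("top",289,203),crop("top",392,215)])]))
P={n:cloud(n,np.load(n+"0.npy")) for n in("scene","top")}
for n in P:
  im=cv2.imread(f"pics/{n}0.png")
  for k,(u,v) in {"scene":{"port":(342,235),"elbow":(311,150),"tray":(282,207)},"top":{"port":(289,203),"elbow":(392,217),"tray":(347,174)}}[n].items():
    print(n,k,P[n][v,u].round(4))
# cap: port region height slices
c=P["top"][203,289]
e=P["top"][217,392]
for n in P:
  q=P[n].reshape(-1,3)
  for nm,o,r,zs in(("port",c,.07,[(.05,.075),(.075,.088),(.088,.1),(.1,.122),(.122,.14)]),("elbow",e,.12,[(.015,.03),(.03,.045),(.045,.07),(.07,.1),(.1,.112)])):
    for a,b in zs:
      m=(np.hypot(*(q[:,:2]-o[:2]).T)<r)&(q[:,2]>a)&(q[:,2]<b);s=q[m]
      if len(s): print(n,nm,a,b,len(s),"mean",s.mean(0).round(4),"min",s.min(0).round(3)[:2],"max",s.max(0).round(3)[:2])
E
```

```text
scene port [0.524  0.0113 0.0916]
scene elbow [ 0.4572 -0.3199  0.0741]
scene tray [ 0.6122 -0.2071  0.0008]
top port [ 0.5099 -0.0099  0.1232]
top elbow [ 0.4553 -0.3473  0.1129]
top tray [ 0.6249 -0.2096  0.0041]
scene port 0.05 0.075 451 mean [0.5234 0.0112 0.0608] min [ 0.471 -0.057] max [0.569 0.057]
scene port 0.075 0.088 133 mean [0.5223 0.0101 0.0836] min [ 0.471 -0.03 ] max [0.552 0.033]
scene port 0.088 0.1 141 mean [0.5238 0.0137 0.092 ] min [ 0.492 -0.028] max [0.549 0.034]
scene port 0.1 0.122 88 mean [0.5227 0.0074 0.113 ] min [ 0.498 -0.01 ] max [0.543 0.014]
scene port 0.122 0.14 81 mean [0.5207 0.0024 0.1244] min [ 0.499 -0.008] max [0.542 0.014]
scene elbow 0.015 0.03 17 mean [ 0.415  -0.3206  0.019 ] min [ 0.338 -0.329] max [ 0.465 -0.311]
scene elbow 0.03 0.045 140 mean [ 0.4156 -0.3247  0.0383] min [ 0.337 -0.357] max [ 0.474 -0.303]
scene elbow 0.045 0.07 279 mean [ 0.453  -0.3671  0.059 ] min [ 0.337 -0.459] max [ 0.518 -0.308]
scene elbow 0.07 0.1 114 mean [ 0.4191 -0.3252  0.085 ] min [ 0.337 -0.455] max [ 0.47 -0.31]
scene elbow 0.1 0.112 117 mean [ 0.4252 -
[... 289 characters left out ...]
.092 ] min [ 0.477 -0.034] max [0.549 0.026]
top port 0.1 0.122 45 mean [ 0.517  -0.0046  0.1175] min [ 0.497 -0.025] max [0.541 0.007]
top port 0.122 0.14 43 mean [ 0.5208 -0.0026  0.125 ] min [ 0.5   -0.014] max [0.54  0.006]
top elbow 0.015 0.03 4 mean [ 0.432  -0.3274  0.0273] min [ 0.426 -0.35 ] max [ 0.438 -0.313]
top elbow 0.03 0.045 90 mean [ 0.4208 -0.3313  0.0385] min [ 0.34  -0.363] max [ 0.474 -0.312]
top elbow 0.045 0.07 187 mean [ 0.4587 -0.3888  0.0602] min [ 0.34  -0.459] max [ 0.518 -0.311]
top elbow 0.07 0.1 32 mean [ 0.4376 -0.3488  0.0875] min [ 0.338 -0.452] max [ 0.513 -0.315]
top elbow 0.1 0.112 106 mean [ 0.422  -0.3375  0.105 ] min [ 0.337 -0.359] max [ 0.466 -0.315]
```

View pics/c0.png

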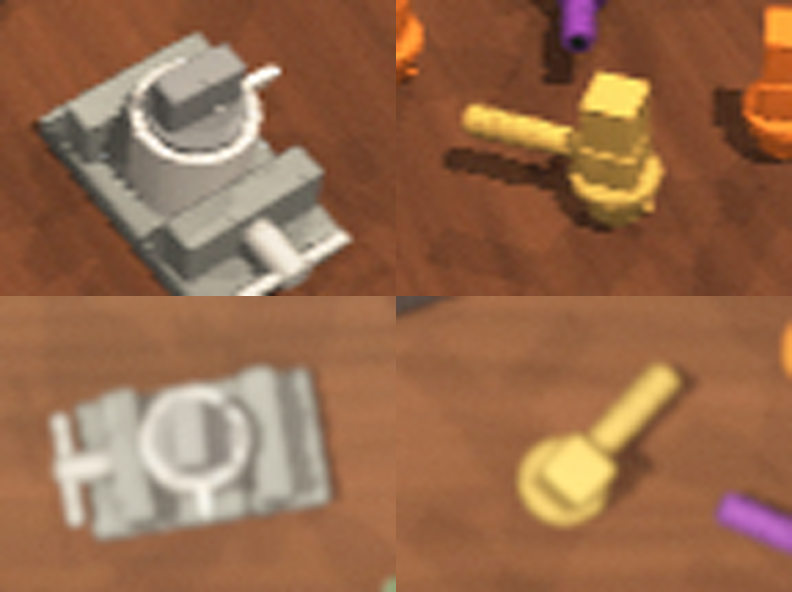

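The crop confirms the choice: a yellow brass elbow with one barbed arm and a square head. The port's tab points towards the robot (about -x), with the cap's grip bar lying along it. Next I fit the poses.

```bash
cat > fit.py <<'E'
from h import *
def ang(v): return np.degrees(np.arctan2(v[1],v[0])).round(1)
def run(get,items):
  for n in("scene","top"):
    im,d=get(n);P=cloud(n,d);q=P.reshape(-1,3);hsv=cv2.cvtColor(im,cv2.COLOR_BGR2HSV).reshape(-1,3)
    def pts(o,r,a,b,m=True): return q[(np.hypot(*(q[:,:2]-o).T)<r)&(q[:,2]>a)&(q[:,2]<b)&m]
    rect=lambda s:[np.round(x,4) for x in cv2.minAreaRect(s[:,:2].astype(np.float32))]
    if "cap" in items:
      s=pts([.521,-.002],.05,.119,.132);print(n,"capbar",len(s),s.mean(0).round(4),rect(s))
    if "port" in items:
      s=pts([.52,-.002],.034,.083,.0875);
      A=np.c_[2*s[:,:2],np.ones(len(s))];x=np.linalg.lstsq(A,(s[:,:2]**2).sum(1),rcond=None)[0]
      c=x[:2];print(n,"rim",len(s),c.round(4),"r",np.sqrt(x[2]+c@c).round(4),s[:,2].mean().round(4))
      s=pts(c,.056,.07,.09);s=s[np.hypot(*(s[:,:2]-c).T)>.037];print(n,"tab",len(s),s.mean(0).round(4),ang(s.mean(0)[:2]-c))
    if "elbow" in items:
      ye=(hsv[:,0]>18)&(hsv[:,0]<35)&(hsv[:,1]>90)
      s=pts([.455,-.34],.06,.099,.112,ye);e=s.mean(0);print(n,"head",len(s),e.round(4),rect(s))
      s=pts(e[:2],.11,.04,.066,ye);s=s[np.hypot(*(s[:,:2]-e[:2]).T)>.035];v=np.linalg.svd(s[:,:2]-s[:,:2].mean(0),full_matrices=False)[2][0]
      print(n,"arm",len(s),s.mean(0).round(4),ang(s.mean(0)[:2]-e[:2]),"axis",ang(v))
    if "tray" in items:
      k=hsv[:,2]<75; s=pts([.62,-.21],.11,.016,.034,k);print(n,"tray",len(s),rect(s))
    s=pts([.64,-.04],.15,.17,.23);
    if len(s): print(n,"primer",s.mean(0).round(3),s.max(0).round(3),s.min(0).round(3))
E
python3 - <<'E'
from fit import *
run(lambda n:(cv2.imread(f"pics/{n}0.png"),np.load(n+"0.npy")),["cap","port","elbow","tray"])
E
```

```text
scene capbar 107 [0.5207 0.0025 0.1235] [array([0.5196, 0.0022]), array([0.0447, 0.0207]), np.float64(6.0968)]
scene rim 64 [5.192e-01 2.000e-04] r 0.0296 0.0856
scene tab 14 [ 0.4769 -0.0042  0.0831] -174.0
scene head 74 [ 0.449  -0.3316  0.1056] [array([ 0.4499, -0.332 ]), array([0.0343, 0.0328]), np.float64(52.6076)]
scene arm 59 [ 0.4953 -0.374   0.0611] -42.5 axis 134.1
scene tray 310 [array([ 0.6219, -0.2006]), array([0.1302, 0.1334]), np.float64(18.8829)]
scene primer [ 0.716 -0.078  0.196] [ 0.746 -0.054  0.206] [ 0.683 -0.117  0.171]
top capbar 63 [ 0.5196 -0.0032  0.1235] [array([ 0.5197, -0.003 ]), array([0.0413, 0.0187]), np.float64(8.5638)]
top rim 42 [ 0.5186 -0.0023] r 0.0267 0.0854
top tab 9 [ 0.485  -0.0179  0.0807] -155.1
top head 83 [ 0.4475 -0.3362  0.1048] [array([ 0.448 , -0.3366]), array([0.032 , 0.0308]), np.float64(50.2672)]
top arm 81 [ 0.4922 -0.3805  0.0599] -44.8 axis 134.8
top tray 0 [array([0., 0.]), array([0., 0.]), np.float64(0.0)]
top primer [ 0.71  -0.091  0.197] [ 0.743 -0.059  0.209] [ 0.681 -0.121  0.17 ]
```

carry_out:
  steps:
    - {"dx": 13.9,"dy": -24.05,"rz": 3.85}
    - {"dx": 13.9,"dy": -24.05,"rz": 3.85}
    - {"dx": 13.9,"dy": -24.05,"rz": 3.85}
    - {"dx": 13.9,"dy": -24.05,"rz": 3.85}
    - {"dx": 13.9,"dy": -24.05,"rz": 3.85}
    - {"dx": 13.9,"dy": -24.05,"rz": 3.85}
    - {"dx": 13.9,"dy": -24.05,"rz": 3.85}
    - {"dx": 13.9,"dy": -24.05,"rz": 3.85}
    - {"dx": 13.9,"dy": -24.05,"rz": 3.85}
    - {"dx": 13.9,"dy": -24.05,"rz": 3.85}

```text
$.steps[0]: bad value
```

```bash
cat > st.py <<'E'
from h import *
from scipy.spatial.transform import Rotation as Ro
s=read_state();w,x,y,z=s["tool_rot"];M=Ro.from_quat([x,y,z,w]).as_matrix()
print("t",round(s["time_s"],2),"p",s["tool_pos"].round(4),"yaw_y",np.degrees(np.arctan2(M[1,1],M[0,1])).round(2),"tilt",M[:2,2].round(4),"q",s["q"].round(2),"F",s["force"].round(1),"T",s["torque"].round(2),"w",round(s["gripper_width"],4),"g",round(s["grasp_force"],1))
E
python3 st.py
```

```text
t 0.1 p [0.1731 0.6    0.263 ] yaw_y 73.92 tilt [-0.0003 -0.0017] q [-1.26  0.69 -0.19  1.57  0.16  0.9  -0.22] F [ 0.2 -0.5 -0.9] T [ 0.05 -0.01 -0.  ] w 0.0886 g 0.0
```

carry_out:
  steps:
    - {"dx": 13.9,"dy": -24.05,"dz": 0,"rx": 0,"ry": 0,"rz": 3.85,"jaw": 0}
    - {"dx": 13.9,"dy": -24.05,"dz": 0,"rx": 0,"ry": 0,"rz": 3.85,"jaw": 0}
    - {"dx": 13.9,"dy": -24.05,"dz": 0,"rx": 0,"ry": 0,"rz": 3.85,"jaw": 0}
    - {"dx": 13.9,"dy": -24.05,"dz": 0,"rx": 0,"ry": 0,"rz": 3.85,"jaw": 0}
    - {"dx": 13.9,"dy": -24.05,"dz": 0,"rx": 0,"ry": 0,"rz": 3.85,"jaw": 0}
    - {"dx": 13.9,"dy": -24.05,"dz": 0,"rx": 0,"ry": 0,"rz": 3.85,"jaw": 0}
    - {"dx": 13.9,"dy": -24.05,"dz": 0,"rx": 0,"ry": 0,"rz": 3.85,"jaw": 0}
    - {"dx": 13.9,"dy": -24.05,"dz": 0,"rx": 0,"ry": 0,"rz": 3.85,"jaw": 0}
    - {"dx": 13.9,"dy": -24.05,"dz": 0,"rx": 0,"ry": 0,"rz": 3.85,"jaw": 0}
    - {"dx": 13.9,"dy": -24.05,"dz": 0,"rx": 0,"ry": 0,"rz": 3.85,"jaw": 0}

```text
time_s: 1.1
tool_pos: [0.424, 0.1657, 0.2637]
tool_rot: [-0.0, -0.061, 0.998, -0.0]
force: [2.0, 0.2, -0.4]
gripper_width: 0.088
grasp_force: 0.0
```

```bash
python3 st.py
```

```text
t 1.1 p [0.424  0.1657 0.2637] yaw_y 97.02 tilt [-0.0003 -0.0001] q [-0.22  0.49 -0.38  2.05  0.29  0.65  0.9 ] F [ 2.   0.2 -0.4] T [ 0.09 -0.08 -0.01] w 0.088 g 0.0
```

carry_out:
  steps:
    - {"dx": 3.84,"dy": -6.65,"dz": 0,"rx": 0,"ry": 0,"rz": 0,"jaw": 0}
    - {"dx": 3.84,"dy": -6.65,"dz": 0,"rx": 0,"ry": 0,"rz": 0,"jaw": 0}
    - {"dx": 3.84,"dy": -6.65,"dz": 0,"rx": 0,"ry": 0,"rz": 0,"jaw": 0}
    - {"dx": 3.84,"dy": -6.65,"dz": 0,"rx": 0,"ry": 0,"rz": 0,"jaw": 0}
    - {"dx": 3.84,"dy": -6.65,"dz": 0,"rx": 0,"ry": 0,"rz": 0,"jaw": 0}
    - {"dx": 3.84,"dy": -6.65,"dz": -2,"rx": 0,"ry": 0,"rz": 0,"jaw": 0}
    - {"dx": 3.84,"dy": -6.65,"dz": -3.5,"rx": 0,"ry": 0,"rz": 0,"jaw": 0}
    - {"dx": 3.84,"dy": -6.65,"dz": -5,"rx": 0,"ry": 0,"rz": 0,"jaw": 0}
    - {"dx": 3.84,"dy": -6.65,"dz": -5.78,"rx": 0,"ry": 0,"rz": 0,"jaw": 0}
    - {"dx": 3.84,"dy": -6.65,"dz": -5.78,"rx": 0,"ry": 0,"rz": 0,"jaw": 0}

```text
time_s: 2.1
tool_pos: [0.5172, 0.0021, 0.1168]
tool_rot: [-0.003, -0.062, 0.998, 0.0]
force: [0.5, 0.1, -0.1]
gripper_width: 0.088
grasp_force: 0.0
```

```bash
python3 st.py; python3 - <<'E'
from h import *
p,d=capture("scene");cv2.imwrite("pics/a1.png",cv2.resize(p[170:290,260:420],(800,600),interpolation=cv2.INTER_CUBIC))
E
```

```text
t 2.1 p [0.5172 0.0021 0.1168] yaw_y 97.09 tilt [-0.0061 -0.0003] q [ 0.06  0.8  -0.24  2.    0.46  0.4   1.15] F [ 0.5  0.1 -0.1] T [ 0.02  0.06 -0.01] w 0.088 g 0.0
```

View pics/a1.png

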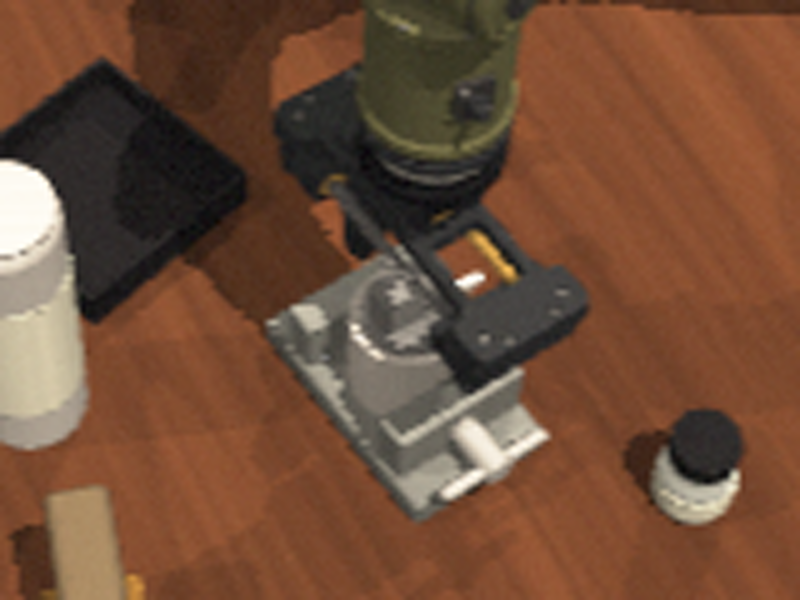

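The open fingers straddle the bar at about (400,310) in the crop. Closing.

carry_out:
  steps:
    - {"dx": 0,"dy": 0,"dz": 0,"rx": 0,"ry": 0,"rz": 0,"jaw": 0.5}
    - {"dx": 0,"dy": 0,"dz": 0,"rx": 0,"ry": 0,"rz": 0,"jaw": 0.7}
    - {"dx": 0,"dy": 0,"dz": 0,"rx": 0,"ry": 0,"rz": 0,"jaw": 1}
    - {"dx": 0,"dy": 0,"dz": 0,"rx": 0,"ry": 0,"rz": 0,"jaw": 1}
    - {"dx": 0,"dy": 0,"dz": 0,"rx": 0,"ry": 0,"rz": 0,"jaw": 1}
    - {"dx": 0,"dy": 0,"dz": 0,"rx": 0,"ry": 0,"rz": 0,"jaw": 1}
    - {"dx": 0,"dy": 0,"dz": 0,"rx": 0,"ry": 0,"rz": 0,"jaw": 1}
    - {"dx": 0,"dy": 0,"dz": 0,"rx": 0,"ry": 0,"rz": 0,"jaw": 1}
  force: 20

```text
time_s: 2.95
tool_pos: [0.5194, 0.0014, 0.1192]
tool_rot: [-0.0, -0.061, 0.998, 0.0]
force: [-0.2, -1.0, -0.6]
gripper_width: 0.026
grasp_force: 0.2
```

```bash
python3 st.py
```

```text
t 2.95 p [0.5194 0.0014 0.1192] yaw_y 97.01 tilt [-0.0001  0.0001] q [ 0.06  0.79 -0.25  2.    0.46  0.4   1.15] F [-0.2 -1.  -0.6] T [-0.09 -0.05  0.01] w 0.026 g 0.2
```

carry_out:
  steps:
    - {"dx": 0,"dy": 0,"dz": 0,"rx": 0,"ry": 0,"rz": 0,"jaw": 1}
    - {"dx": 0,"dy": 0,"dz": 0,"rx": 0,"ry": 0,"rz": 0,"jaw": 1}
    - {"dx": 0,"dy": 0,"dz": 0,"rx": 0,"ry": 0,"rz": 0,"jaw": 1}
    - {"dx": 0,"dy": 0,"dz": 0,"rx": 0,"ry": 0,"rz": 0,"jaw": 1}
    - {"dx": 0,"dy": 0,"dz": 0.3,"rx": 0,"ry": 0,"rz": 0,"jaw": 1}
    - {"dx": 0,"dy": 0,"dz": 0.6,"rx": 0,"ry": 0,"rz": 0,"jaw": 1}
    - {"dx": 0,"dy": 0,"dz": 1,"rx": 0,"ry": 0,"rz": 0,"jaw": 1}
    - {"dx": 0,"dy": 0,"dz": 2,"rx": 0,"ry": 0,"rz": 0,"jaw": 1}
    - {"dx": 0,"dy": 0,"dz": 3,"rx": 0,"ry": 0,"rz": 0,"jaw": 1}
    - {"dx": 0,"dy": 0,"dz": 3.5,"rx": 0,"ry": 0,"rz": 0,"jaw": 1}
  force: 20

```text
time_s: 3.95
tool_pos: [0.52, 0.0018, 0.2094]
tool_rot: [0.002, -0.061, 0.998, 0.0]
force: [-0.4, -0.5, -0.7]
gripper_width: 0.0194
grasp_force: 20.0
```

```bash
python3 st.py
```

```text
t 3.95 p [0.52   0.0018 0.2094] yaw_y 97.03 tilt [0.003  0.0007] q [ 0.13  0.65 -0.35  1.93  0.37  0.62  1.23] F [-0.4 -0.5 -0.7] T [-0.   -0.02  0.05] w 0.0194 g 20.0
```

carry_out:
  steps:
    - {"dx": 1.2,"dy": -2,"dz": 0,"rx": 0,"ry": 0,"rz": 0,"jaw": 1}
    - {"dx": 1.9,"dy": -3.7,"dz": 0,"rx": 0,"ry": 0,"rz": 0,"jaw": 1}
    - {"dx": 2.6,"dy": -5.4,"dz": 0,"rx": 0,"ry": 0,"rz": 0,"jaw": 1}
    - {"dx": 3.3,"dy": -7.1,"dz": 0,"rx": 0,"ry": 0,"rz": 0,"jaw": 1}
    - {"dx": 3.76,"dy": -8.67,"dz": 0,"rx": 0,"ry": 0,"rz": 0,"jaw": 1}
    - {"dx": 3.76,"dy": -8.67,"dz": -1.5,"rx": 0,"ry": 0,"rz": 0,"jaw": 1}
    - {"dx": 3.76,"dy": -8.67,"dz": -3,"rx": 0,"ry": 0,"rz": 0,"jaw": 1}
    - {"dx": 3.76,"dy": -8.67,"dz": -4.5,"rx": 0,"ry": 0,"rz": 0,"jaw": 1}
    - {"dx": 3.76,"dy": -8.67,"dz": -5.5,"rx": 0,"ry": 0,"rz": 0,"jaw": 1}
    - {"dx": 3.76,"dy": -8.67,"dz": -6,"rx": 0,"ry": 0,"rz": 0,"jaw": 1}

```text
time_s: 4.95
tool_pos: [0.6119, -0.2149, 0.0549]
tool_rot: [-0.002, -0.061, 0.998, 0.001]
force: [-0.1, -0.1, -0.2]
gripper_width: 0.0196
grasp_force: 20.0
```

```bash
python3 st.py
```

```text
t 4.95 p [ 0.6119 -0.2149  0.0549] yaw_y 97.02 tilt [-0.0035  0.0014] q [ 0.43  1.01 -0.31  1.6   0.47  0.61  1.56] F [-0.1 -0.1 -0.2] T [0.01 0.02 0.06] w 0.0196 g 20.0
```

carry_out:
  steps:
    - {"dx": 0,"dy": 0,"dz": -0.25,"rx": 0,"ry": 0,"rz": 0,"jaw": 1}
    - {"dx": 0,"dy": 0,"dz": -0.4,"rx": 0,"ry": 0,"rz": 0,"jaw": 1}
    - {"dx": 0,"dy": 0,"dz": -0.48,"rx": 0,"ry": 0,"rz": 0,"jaw": 1}
    - {"dx": 0,"dy": 0,"dz": -0.48,"rx": 0,"ry": 0,"rz": 0,"jaw": 0.7}
    - {"dx": 0,"dy": 0,"dz": -0.48,"rx": 0,"ry": 0,"rz": 0,"jaw": 0.55}
    - {"dx": 0,"dy": 0,"dz": -0.48,"rx": 0,"ry": 0,"rz": 0,"jaw": 0.55}
    - {"dx": 0,"dy": 0,"dz": -0.48,"rx": 0,"ry": 0,"rz": 0,"jaw": 0.55}
    - {"dx": 0,"dy": 0,"dz": -0.48,"rx": 0,"ry": 0,"rz": 0,"jaw": 0.55}

```text
time_s: 5.75
tool_pos: [0.6135, -0.2154, 0.0449]
tool_rot: [0.0, -0.061, 0.998, -0.0]
force: [0.9, -0.0, -0.2]
gripper_width: 0.0397
grasp_force: 0.0
```

```bash
python3 st.py
```

```text
t 5.75 p [ 0.6135 -0.2154  0.0449] yaw_y 97.01 tilt [ 0.0002 -0.    ] q [ 0.43  1.02 -0.3   1.6   0.48  0.59  1.55] F [ 0.9 -0.  -0.2] T [ 0.04 -0.01  0.01] w 0.0397 g 0.0
```

carry_out:
  steps:
    - {"dx": 0,"dy": 0,"dz": 1,"rx": 0,"ry": 0,"rz": 0,"jaw": 0.55}
    - {"dx": 0,"dy": 0,"dz": 3,"rx": 0,"ry": 0,"rz": 0,"jaw": 0.55}
    - {"dx": 0,"dy": 0,"dz": 5,"rx": 0,"ry": 0,"rz": 0,"jaw": 0}
    - {"dx": -1,"dy": -0.5,"dz": 6.2,"rx": 0,"ry": 0,"rz": -1.4,"jaw": 0}
    - {"dx": -2.2,"dy": -1.6,"dz": 6.2,"rx": 0,"ry": 0,"rz": -2.8,"jaw": 0}
    - {"dx": -3.4,"dy": -2.5,"dz": 6.2,"rx": 0,"ry": 0,"rz": -4.2,"jaw": 0}
    - {"dx": -4.5,"dy": -3.3,"dz": 6.2,"rx": 0,"ry": 0,"rz": -5.6,"jaw": 0}
    - {"dx": -5.6,"dy": -4.1,"dz": 6.2,"rx": 0,"ry": 0,"rz": -7,"jaw": 0}
    - {"dx": -6.6,"dy": -4.75,"dz": 6.2,"rx": 0,"ry": 0,"rz": -8.33,"jaw": 0}
    - {"dx": -6.6,"dy": -4.75,"dz": 6.2,"rx": 0,"ry": 0,"rz": -8.33,"jaw": 0}

```text
time_s: 6.75
tool_pos: [0.4435, -0.3376, 0.1998]
tool_rot: [-0.002, 0.371, 0.929, -0.002]
force: [0.6, -0.7, -0.5]
gripper_width: 0.0882
grasp_force: 0.0
```

```bash
python3 st.py; python3 - <<'E'
from fit import *
c={n:capture(n) for n in("scene","top")}
a=c["scene"][0];b=c["top"][0]
cv2.imwrite("pics/a2.png",np.vstack([np.hstack([cv2.resize(x,(400,300),interpolation=cv2.INTER_CUBIC) for x in(a[110:200,245:365],a[190:280,280:400])]),np.hstack([cv2.resize(x,(400,300),interpolation=cv2.INTER_CUBIC) for x in(b[150:240,310:430],b[158:248,230:350])])]))
run(lambda n:c[n],["port"])
E
```

```text
t 6.75 p [ 0.4435 -0.3376  0.1998] yaw_y 46.5 tilt [-0.0046 -0.0021] q [ 0.67  0.69 -0.17  1.83  0.19  0.64  1.19] F [ 0.6 -0.7 -0.5] T [-0.06  0.02  0.08] w 0.0882 g 0.0
scene rim 136 [0.5198 0.0007] r 0.0273 0.0853
scene tab 12 [ 0.476  -0.0043  0.0829] -173.5
scene primer [ 0.716 -0.078  0.195] [ 0.746 -0.053  0.205] [ 0.683 -0.115  0.17 ]
top rim 64 [ 0.5197 -0.0032] r 0.0277 0.0854
top tab 9 [ 0.4911 -0.006   0.0807] -174.5
top primer [ 0.71  -0.091  0.197] [ 0.742 -0.059  0.211] [ 0.68  -0.121  0.17 ]
```

View pics/a2.png

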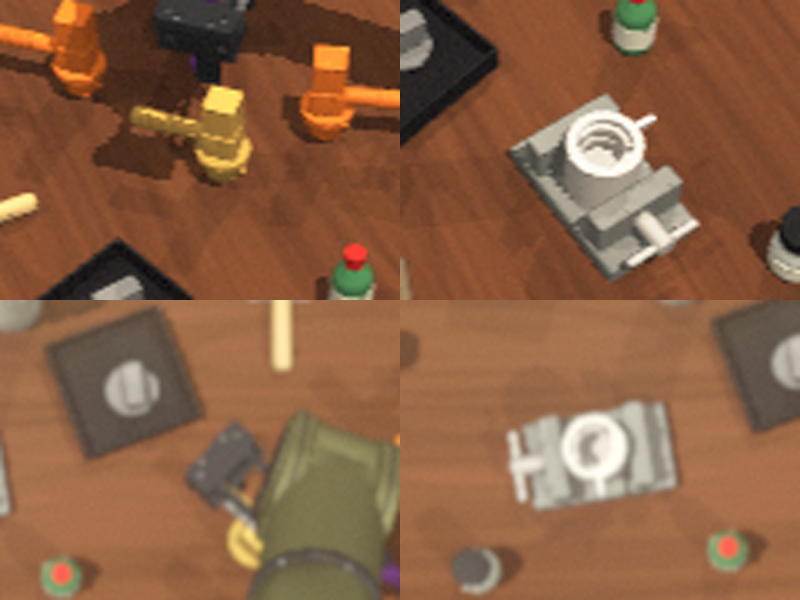

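Cap sits upright in the tray (crop at about (135,385)), the bore is open, and the tab sits at -174°. Descending on the elbow head.

carry_out:
  steps:
    - {"dx": 0,"dy": 0,"dz": 0,"rx": 0,"ry": 0,"rz": 0,"jaw": 0}
    - {"dx": 0,"dy": 0,"dz": -1,"rx": 0,"ry": 0,"rz": 0,"jaw": 0}
    - {"dx": 0,"dy": 0,"dz": -2,"rx": 0,"ry": 0,"rz": 0,"jaw": 0}
    - {"dx": 0,"dy": 0,"dz": -3,"rx": 0,"ry": 0,"rz": 0,"jaw": 0}
    - {"dx": 0,"dy": 0,"dz": -3.7,"rx": 0,"ry": 0,"rz": 0,"jaw": 0}
    - {"dx": 0,"dy": 0,"dz": -4.05,"rx": 0,"ry": 0,"rz": 0,"jaw": 0}
    - {"dx": 0,"dy": 0,"dz": -4.05,"rx": 0,"ry": 0,"rz": 0,"jaw": 0}
    - {"dx": 0,"dy": 0,"dz": -4.05,"rx": 0,"ry": 0,"rz": 0,"jaw": 0}
  force: 8

```text
time_s: 7.65
tool_pos: [0.4493, -0.3339, 0.099]
tool_rot: [0.001, 0.366, 0.931, 0.0]
force: [-0.2, -0.2, 0.7]
gripper_width: 0.088
grasp_force: 0.0
```

```bash
python3 st.py
```

```text
t 7.65 p [ 0.4493 -0.3339  0.099 ] yaw_y 47.09 tilt [ 0.0012 -0.0001] q [ 0.63  0.85 -0.13  1.89  0.24  0.42  1.15] F [-0.2 -0.2  0.7] T [-0.09  0.04 -0.01] w 0.088 g 0.0
```

carry_out:
  steps:
    - {"dx": 0,"dy": 0,"dz": 0,"rx": 0,"ry": 0,"rz": -1.4,"jaw": 0}
    - {"dx": 0,"dy": 0,"dz": 0,"rx": 0,"ry": 0,"rz": -2.8,"jaw": 0}
    - {"dx": 0,"dy": 0,"dz": 0,"rx": 0,"ry": 0,"rz": -4.2,"jaw": 0}
    - {"dx": 0,"dy": 0,"dz": 0,"rx": 0,"ry": 0,"rz": -5.6,"jaw": 0}
    - {"dx": 0,"dy": 0,"dz": 0,"rx": 0,"ry": 0,"rz": -7,"jaw": 0}
    - {"dx": 0,"dy": 0,"dz": 0,"rx": 0,"ry": 0,"rz": -8.4,"jaw": 0}
    - {"dx": 0,"dy": 0,"dz": 0,"rx": 0,"ry": 0,"rz": -9.8,"jaw": 0.2}
    - {"dx": 0,"dy": 0,"dz": 0,"rx": 0,"ry": 0,"rz": -11.2,"jaw": 0.2}
    - {"dx": 0,"dy": 0,"dz": 0,"rx": 0,"ry": 0,"rz": -12.6,"jaw": 0.3}
    - {"dx": 0,"dy": 0,"dz": 0,"rx": 0,"ry": 0,"rz": -14,"jaw": 0.3}

```text
time_s: 8.65
tool_pos: [0.4495, -0.3341, 0.0998]
tool_rot: [0.001, 0.896, 0.444, 0.001]
force: [0.6, -0.9, -0.6]
gripper_width: 0.0617
grasp_force: 0.0
```

carry_out:
  steps:
    - {"dx": 0,"dy": 0,"dz": 0,"rx": 0,"ry": 0,"rz": -1,"jaw": 0.4}
    - {"dx": 0,"dy": 0,"dz": 0,"rx": 0,"ry": 0,"rz": -1,"jaw": 0.6}
    - {"dx": 0,"dy": 0,"dz": 0,"rx": 0,"ry": 0,"rz": -1,"jaw": 0.8}
    - {"dx": 0,"dy": 0,"dz": 0,"rx": 0,"ry": 0,"rz": -1,"jaw": 0.8}
    - {"dx": 0,"dy": 0,"dz": 0,"rx": 0,"ry": 0,"rz": -1,"jaw": 0.8}
    - {"dx": 0,"dy": 0,"dz": 0,"rx": 0,"ry": 0,"rz": -1,"jaw": 0.8}
    - {"dx": 0,"dy": 0,"dz": 0,"rx": 0,"ry": 0,"rz": -1,"jaw": 0.8}
    - {"dx": 0,"dy": 0,"dz": 0,"rx": 0,"ry": 0,"rz": -1,"jaw": 0.8}
    - {"dx": 0,"dy": 0,"dz": 0,"rx": 0,"ry": 0,"rz": -1,"jaw": 0.8}
    - {"dx": 0,"dy": 0,"dz": 0,"rx": 0,"ry": 0,"rz": -1,"jaw": 0.8}
  force: 8

```text
time_s: 9.65
tool_pos: [0.449, -0.3345, 0.0989]
tool_rot: [0.001, 0.917, 0.399, 0.0]
force: [1.1, -0.9, 5.9]
gripper_width: 0.032
grasp_force: 7.9
```

```bash
python3 st.py
```

```text
t 9.65 p [ 0.449  -0.3345  0.0989] yaw_y -42.96 tilt [ 0.0014 -0.001 ] q [ 0.43  0.87  0.22  1.9  -0.42  0.42  0.21] F [ 1.1 -0.9  5.9] T [-0.16 -0.17  0.04] w 0.032 g 7.9
```

carry_out:
  steps:
    - {"dx": 0,"dy": 0,"dz": 0,"rx": 0,"ry": 0,"rz": 0,"jaw": 0.4}
    - {"dx": 0,"dy": 0,"dz": 0,"rx": 0,"ry": 0,"rz": 0,"jaw": 0.2}
    - {"dx": 0,"dy": 0,"dz": 0,"rx": 0,"ry": 0,"rz": 0,"jaw": 0.2}
    - {"dx": 0,"dy": 0,"dz": 0,"rx": 0,"ry": 0,"rz": 1,"jaw": 0.2}
    - {"dx": 0,"dy": 0,"dz": 0,"rx": 0,"ry": 0,"rz": 2.4,"jaw": 0.2}
    - {"dx": 0,"dy": 0,"dz": 0,"rx": 0,"ry": 0,"rz": 3.8,"jaw": 0.2}
    - {"dx": 0,"dy": 0,"dz": 0,"rx": 0,"ry": 0,"rz": 5.2,"jaw": 0.2}
    - {"dx": 0,"dy": 0,"dz": 0,"rx": 0,"ry": 0,"rz": 6.6,"jaw": 0.2}
    - {"dx": 0,"dy": 0,"dz": 0,"rx": 0,"ry": 0,"rz": 8,"jaw": 0.2}
    - {"dx": 0,"dy": 0,"dz": 0,"rx": 0,"ry": 0,"rz": 9.4,"jaw": 0.2}

```text
time_s: 10.65
tool_pos: [0.4478, -0.3339, 0.0982]
tool_rot: [-0.001, 0.617, 0.787, -0.0]
force: [-0.2, 0.1, -0.1]
gripper_width: 0.0708
grasp_force: 0.0
```

carry_out:
  steps:
    - {"dx": 0,"dy": 0,"dz": 0,"rx": 0,"ry": 0,"rz": 1.4,"jaw": 0.2}
    - {"dx": 0,"dy": 0,"dz": 0,"rx": 0,"ry": 0,"rz": 2.8,"jaw": 0.2}
    - {"dx": 0,"dy": 0,"dz": 0,"rx": 0,"ry": 0,"rz": 4.2,"jaw": 0.2}
    - {"dx": 0,"dy": 0,"dz": 0,"rx": 0,"ry": 0,"rz": 5.6,"jaw": 0.2}
    - {"dx": 0,"dy": 0,"dz": 0,"rx": 0,"ry": 0,"rz": 5.6,"jaw": 0.3}
    - {"dx": 0,"dy": 0,"dz": 0,"rx": 0,"ry": 0,"rz": 5.6,"jaw": 0.5}
    - {"dx": 0,"dy": 0,"dz": 0,"rx": 0,"ry": 0,"rz": 5.6,"jaw": 0.8}
    - {"dx": 0,"dy": 0,"dz": 0,"rx": 0,"ry": 0,"rz": 5.6,"jaw": 0.8}
    - {"dx": 0,"dy": 0,"dz": 0,"rx": 0,"ry": 0,"rz": 5.6,"jaw": 0.8}
    - {"dx": 0,"dy": 0,"dz": 0,"rx": 0,"ry": 0,"rz": 5.6,"jaw": 0.8}
  force: 8

```text
time_s: 11.65
tool_pos: [0.4483, -0.3341, 0.0985]
tool_rot: [-0.0, 0.366, 0.93, -0.0]
force: [-0.2, 0.0, 0.7]
gripper_width: 0.0319
grasp_force: 7.9
```

```bash
python3 st.py
```

```text
t 11.65 p [ 0.4483 -0.3341  0.0985] yaw_y 47.01 tilt [-0.0003 -0.0001] q [ 0.63  0.85 -0.13  1.89  0.24  0.41  1.15] F [-0.2  0.   0.7] T [-0.04  0.   -0.01] w 0.0319 g 7.9
```

carry_out:
  steps:
    - {"dx": 0,"dy": 0,"dz": 0,"rx": 0,"ry": 0,"rz": 0,"jaw": 1}
    - {"dx": 0,"dy": 0,"dz": 0,"rx": 0,"ry": 0,"rz": 0,"jaw": 1}
    - {"dx": 0,"dy": 0,"dz": 0.5,"rx": 0,"ry": 0,"rz": 0,"jaw": 1}
    - {"dx": 0,"dy": 0,"dz": 1.5,"rx": 0,"ry": 0,"rz": 0,"jaw": 1}
    - {"dx": 0,"dy": 0,"dz": 3,"rx": 0,"ry": 0,"rz": 0,"jaw": 1}
    - {"dx": 0,"dy": 0,"dz": 4.5,"rx": 0,"ry": 0,"rz": 0,"jaw": 1}
    - {"dx": 0.3,"dy": 1.5,"dz": 4.8,"rx": 0,"ry": 0,"rz": 0.3,"jaw": 1}
    - {"dx": 0.6,"dy": 3,"dz": 4.8,"rx": 0,"ry": 0,"rz": 0.6,"jaw": 1}
    - {"dx": 0.9,"dy": 4.5,"dz": 4.8,"rx": 0,"ry": 0,"rz": 0.9,"jaw": 1}
    - {"dx": 1.2,"dy": 6,"dz": 4.8,"rx": 0,"ry": 0,"rz": 1.2,"jaw": 1}
  force: 50

```text
time_s: 12.65
tool_pos: [0.4782, -0.1827, 0.2193]
tool_rot: [0.0, 0.307, 0.952, 0.0]
force: [0.8, -0.6, -2.7]
gripper_width: 0.0318
grasp_force: 49.8
```

carry_out:
  steps:
    - {"dx": 0.5,"dy": 1.5,"dz": 0,"rx": 0,"ry": 0,"rz": 0.3,"jaw": 1}
    - {"dx": 0.8,"dy": 3,"dz": 0,"rx": 0,"ry": 0,"rz": 0.3,"jaw": 1}
    - {"dx": 1.1,"dy": 4.5,"dz": 0,"rx": 0,"ry": 0,"rz": 0.3,"jaw": 1}
    - {"dx": 1.4,"dy": 6,"dz": 0,"rx": 0,"ry": 0,"rz": 0.3,"jaw": 1}
    - {"dx": 1.65,"dy": 7,"dz": 0,"rx": 0,"ry": 0,"rz": 0.3,"jaw": 1}
    - {"dx": 1.65,"dy": 7.31,"dz": 0,"rx": 0,"ry": 0,"rz": 0.3,"jaw": 1}
    - {"dx": 1.65,"dy": 7.31,"dz": 0,"rx": 0,"ry": 0,"rz": 0.3,"jaw": 1}
    - {"dx": 1.65,"dy": 7.31,"dz": 0,"rx": 0,"ry": 0,"rz": 0.3,"jaw": 1}
    - {"dx": 1.65,"dy": 7.31,"dz": 0,"rx": 0,"ry": 0,"rz": 0.3,"jaw": 1}

```text
time_s: 13.55
tool_pos: [0.5191, -0.0036, 0.2185]
tool_rot: [-0.0, 0.294, 0.956, -0.001]
force: [-0.2, 0.0, -2.9]
gripper_width: 0.0317
grasp_force: 49.8
```

```bash
python3 st.py; python3 - <<'E'
from fit import *
tp=read_state()["tool_pos"][:2]; c={n:capture(n) for n in("scene","top")}
a=c["scene"][0];cv2.imwrite("pics/a3.png",cv2.resize(a[180:270,290:410],(800,600),interpolation=cv2.INTER_CUBIC))
for n in c:
  im,d=c[n];np.save(n+"3.npy",d);cv2.imwrite(f"pics/{n}3.png",im);q=cloud(n,d).reshape(-1,3);h=cv2.cvtColor(im,cv2.COLOR_BGR2HSV).reshape(-1,3)
  ye=(h[:,0]>18)&(h[:,0]<35)&(h[:,1]>90)
  s=q[ye&(np.hypot(*(q[:,:2]-tp).T)<.11)&(q[:,2]>.1)]
  arm=s[(np.hypot(*(s[:,:2]-tp).T)>.04)&(s[:,2]>.14)&(s[:,2]<.18)];m=arm.mean(0)-[*tp,0]
  v=np.linalg.svd(arm[:,:2]-arm[:,:2].mean(0),full_matrices=False)[2][0]
  print(n,"arm",len(arm),arm.mean(0).round(4),ang(m),"axis",ang(v),"zmax",s[:,2].max().round(4))
E
```

```text
t 13.55 p [ 0.5191 -0.0036  0.2185] yaw_y 55.85 tilt [-0.0007 -0.0013] q [ 0.02  0.62 -0.16  1.93  0.17  0.61  0.72] F [-0.2  0.  -2.9] T [0.01 0.07 0.  ] w 0.0317 g 49.8
scene arm 20 [ 0.5789 -0.0367  0.1775] -29.0 axis -31.6 zmax 0.738
top arm 27 [ 0.5781 -0.0483  0.1766] -37.1 axis 155.7 zmax 0.7586
```

View pics/a3.png

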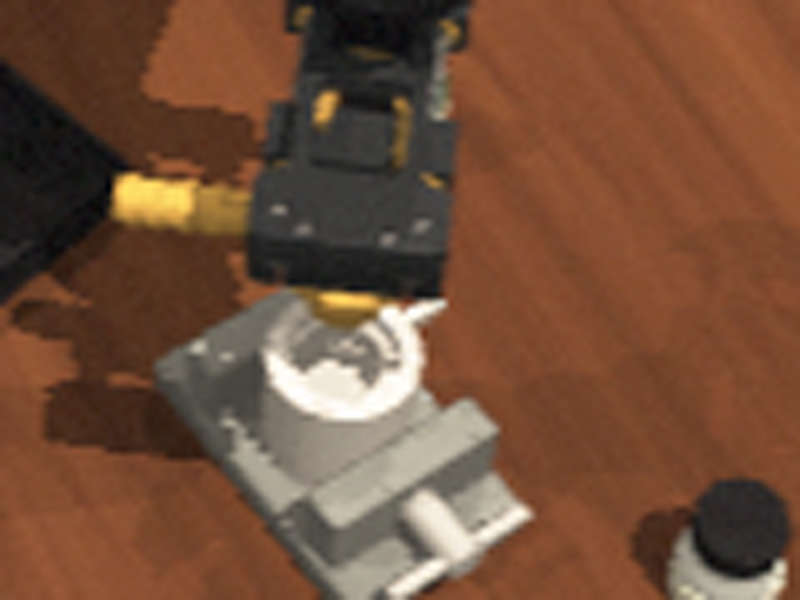

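carry_out:
  steps:
    - {"dx": 0,"dy": 0,"dz": -0.4,"rx": 0,"ry": 0,"rz": 0,"jaw": 1}
    - {"dx": 0,"dy": 0,"dz": -0.8,"rx": 0,"ry": 0,"rz": 0,"jaw": 1}
    - {"dx": 0,"dy": 0,"dz": -1.2,"rx": 0,"ry": 0,"rz": 0,"jaw": 1}
    - {"dx": 0,"dy": 0,"dz": -1.2,"rx": 0,"ry": 0,"rz": 0,"jaw": 1}
    - {"dx": 0,"dy": 0,"dz": -1.2,"rx": 0,"ry": 0,"rz": 0,"jaw": 1}

```text
time_s: 14.15
tool_pos: [0.5193, -0.0013, 0.1879]
tool_rot: [-0.001, 0.292, 0.956, -0.0]
force: [-0.7, 0.4, -2.3]
gripper_width: 0.0315
grasp_force: 49.8
```

```bash
python3 st.py; python3 st.py; python3 - <<'E'
from h import *
for n in("scene","top"):
  q=cloud(n,np.load(n+"3.npy")).reshape(-1,3)
  for a,b in((.004,.03),(.045,.068)):
    s=q[(abs(q[:,0]-.52)<.075)&(abs(q[:,1])<.11)&(q[:,2]>a)&(q[:,2]<b)];s=s[np.hypot(s[:,0]-.52,s[:,1])>.042]
    r=cv2.minAreaRect(s[:,:2].astype(np.float32));print(n,a,len(s),np.round(r[0],4),np.round(r[1],3),round(r[2],1))
E
```

```text
t 14.15 p [ 0.5193 -0.0013  0.1879] yaw_y 56.05 tilt [-0.0012 -0.    ] q [ 0.01  0.67 -0.15  1.96  0.18  0.53  0.71] F [-0.7  0.4 -2.3] T [-0.03  0.01  0.04] w 0.0315 g 49.8
t 14.15 p [ 0.5193 -0.0013  0.1879] yaw_y 56.05 tilt [-0.0012 -0.    ] q [ 0.01  0.67 -0.15  1.96  0.18  0.53  0.71] F [-0.7  0.4 -2.3] T [-0.03  0.01  0.04] w 0.0315 g 49.8
scene 0.004 521 [ 5.199e-01 -1.000e-04] [0.219 0.149] 89.7
scene 0.045 430 [0.5176 0.0178] [0.086 0.145] 8.1
top 0.004 175 [ 5.197e-01 -5.000e-04] [0.15  0.217] 0.2
top 0.045 25 [ 0.5406 -0.0478] [0.052 0.012] 2.3
```

carry_out:
  steps:
    - {"dx": 0,"dy": 0,"dz": -0.1,"rx": 0,"ry": 0,"rz": 0,"jaw": 1}
    - {"dx": 0,"dy": 0,"dz": -0.2,"rx": 0,"ry": 0,"rz": 0,"jaw": 1}
    - {"dx": 0,"dy": 0,"dz": -0.3,"rx": 0,"ry": 0,"rz": 0,"jaw": 1}
    - {"dx": 0,"dy": 0,"dz": -0.36,"rx": 0,"ry": 0,"rz": 0,"jaw": 1}
    - {"dx": 0,"dy": 0,"dz": -0.36,"rx": 0,"ry": 0,"rz": 0,"jaw": 1}

```text
time_s: 14.65
tool_pos: [0.5195, -0.0014, 0.1793]
tool_rot: [-0.0, 0.292, 0.956, -0.0]
force: [0.6, -0.2, -3.0]
gripper_width: 0.0317
grasp_force: 49.8
```

```bash
python3 st.py
```

```text
t 14.65 p [ 0.5195 -0.0014  0.1793] yaw_y 56.04 tilt [-0.0003  0.    ] q [ 0.    0.68 -0.14  1.96  0.19  0.51  0.71] F [ 0.6 -0.2 -3. ] T [-0.1   0.01 -0.01] w 0.0317 g 49.8
```

carry_out:
  steps:
    - {"dx": 0,"dy": 0,"dz": -0.08,"rx": 0,"ry": 0,"rz": 0,"jaw": 1}
    - {"dx": 0,"dy": 0,"dz": -0.16,"rx": 0,"ry": 0,"rz": 0,"jaw": 1}
    - {"dx": 0,"dy": 0,"dz": -0.2,"rx": 0,"ry": 0,"rz": 0,"jaw": 1}
    - {"dx": 0,"dy": 0,"dz": -0.2,"rx": 0,"ry": 0,"rz": 0,"jaw": 1}

```text
time_s: 15.05
tool_pos: [0.5195, -0.0014, 0.1743]
tool_rot: [-0.0, 0.292, 0.956, -0.0]
force: [0.2, 0.3, -3.3]
gripper_width: 0.0315
grasp_force: 49.8
```

```bash
python3 st.py
```

```text
t 15.05 p [ 0.5195 -0.0014  0.1743] yaw_y 56.03 tilt [-0.0003  0.    ] q [ 0.    0.69 -0.14  1.97  0.19  0.5   0.7 ] F [ 0.2  0.3 -3.3] T [ 0.01  0.03 -0.  ] w 0.0315 g 49.8
```

carry_out:
  steps:
    - {"dx": 0,"dy": 0,"dz": -0.08,"rx": 0,"ry": 0,"rz": 0,"jaw": 1}
    - {"dx": 0,"dy": 0,"dz": -0.16,"rx": 0,"ry": 0,"rz": 0,"jaw": 1}
    - {"dx": 0,"dy": 0,"dz": -0.24,"rx": 0,"ry": 0,"rz": 0,"jaw": 1}
    - {"dx": 0,"dy": 0,"dz": -0.3,"rx": 0,"ry": 0,"rz": 0,"jaw": 1}
    - {"dx": 0,"dy": 0,"dz": -0.3,"rx": 0,"ry": 0,"rz": 0,"jaw": 1}

```text
time_s: 15.55
tool_pos: [0.5198, -0.001, 0.1668]
tool_rot: [0.0, 0.292, 0.956, 0.0]
force: [1.9, 0.3, -2.9]
gripper_width: 0.0312
grasp_force: 49.8
```

```bash
python3 st.py
```

```text
t 15.55 p [ 0.5198 -0.001   0.1668] yaw_y 56.05 tilt [0.0004 0.0005] q [-0.    0.7  -0.14  1.97  0.19  0.48  0.7 ] F [ 1.9  0.3 -2.9] T [ 0.21 -0.16  0.02] w 0.0312 g 49.8
```

carry_out:
  steps:
    - {"dx": 0.02,"dy": 0,"dz": -0.06,"rx": 0,"ry": 0,"rz": 0,"jaw": 1}
    - {"dx": 0.02,"dy": 0,"dz": -0.12,"rx": 0,"ry": 0,"rz": 0,"jaw": 1}
    - {"dx": 0.02,"dy": 0,"dz": -0.18,"rx": 0,"ry": 0,"rz": 0,"jaw": 1}
    - {"dx": 0.02,"dy": 0,"dz": -0.24,"rx": 0,"ry": 0,"rz": 0,"jaw": 1}
    - {"dx": 0.02,"dy": 0,"dz": -0.28,"rx": 0,"ry": 0,"rz": 0,"jaw": 1}
    - {"dx": 0.02,"dy": 0,"dz": -0.28,"rx": 0,"ry": 0,"rz": 0,"jaw": 1}

```text
time_s: 16.15
tool_pos: [0.5198, -0.0016, 0.1597]
tool_rot: [-0.0, 0.292, 0.956, -0.0]
force: [-0.3, 0.6, -3.2]
gripper_width: 0.0317
grasp_force: 49.8
```

```bash
python3 st.py
```

```text
t 16.15 p [ 0.5198 -0.0016  0.1597] yaw_y 56.02 tilt [-0.0008 -0.0003] q [-0.    0.72 -0.13  1.98  0.2   0.46  0.7 ] F [-0.3  0.6 -3.2] T [ 0.05  0.02 -0.03] w 0.0317 g 49.8
```

carry_out:
  steps:
    - {"dx": 0,"dy": 0,"dz": -0.01,"rx": 0,"ry": 0,"rz": -0.8,"jaw": 1}
    - {"dx": 0,"dy": 0,"dz": -0.02,"rx": 0,"ry": 0,"rz": -1.6,"jaw": 1}
    - {"dx": 0,"dy": 0,"dz": -0.035,"rx": 0,"ry": 0,"rz": -2.4,"jaw": 1}
    - {"dx": 0,"dy": 0,"dz": -0.05,"rx": 0,"ry": 0,"rz": -3.2,"jaw": 1}
    - {"dx": 0,"dy": 0,"dz": -0.06,"rx": 0,"ry": 0,"rz": -4,"jaw": 1}
    - {"dx": 0,"dy": 0,"dz": -0.06,"rx": 0,"ry": 0,"rz": -4,"jaw": 1}

```text
time_s: 16.75
tool_pos: [0.5201, -0.0013, 0.1585]
tool_rot: [-0.0, 0.485, 0.875, -0.0]
force: [0.2, 0.4, -2.4]
gripper_width: 0.0314
grasp_force: 49.8
```

```bash
python3 st.py
```

```text
t 16.75 p [ 0.5201 -0.0013  0.1585] yaw_y 32.03 tilt [-0.0001 -0.0002] q [-0.07  0.72 -0.02  1.98  0.04  0.44  0.44] F [ 0.2  0.4 -2.4] T [ 0.08 -0.    0.03] w 0.0314 g 49.8
```

carry_out:
  steps:
    - {"dx": 0,"dy": 0,"dz": -0.01,"rx": 0,"ry": 0,"rz": -1,"jaw": 1}
    - {"dx": 0,"dy": 0,"dz": -0.025,"rx": 0,"ry": 0,"rz": -2,"jaw": 1}
    - {"dx": 0,"dy": 0,"dz": -0.04,"rx": 0,"ry": 0,"rz": -3,"jaw": 1}
    - {"dx": 0,"dy": 0,"dz": -0.055,"rx": 0,"ry": 0,"rz": -4,"jaw": 1}
    - {"dx": 0,"dy": 0,"dz": -0.07,"rx": 0,"ry": 0,"rz": -5,"jaw": 1}
    - {"dx": 0,"dy": 0,"dz": -0.085,"rx": 0,"ry": 0,"rz": -6,"jaw": 1}
    - {"dx": 0,"dy": 0,"dz": -0.1,"rx": 0,"ry": 0,"rz": -7,"jaw": 1}
    - {"dx": 0,"dy": 0,"dz": -0.108,"rx": 0,"ry": 0,"rz": -8,"jaw": 1}
    - {"dx": 0,"dy": 0,"dz": -0.108,"rx": 0,"ry": 0,"rz": -8,"jaw": 1}

```text
time_s: 17.65
tool_pos: [0.5205, -0.001, 0.1558]
tool_rot: [0.0, 0.798, 0.603, 0.0]
force: [1.2, 1.3, -1.6]
gripper_width: 0.0313
grasp_force: 49.8
```

```bash
python3 st.py
```

```text
t 17.65 p [ 0.5205 -0.001   0.1558] yaw_y -15.86 tilt [0.0007 0.    ] q [-0.2   0.73  0.18  1.99 -0.29  0.44 -0.08] F [ 1.2  1.3 -1.6] T [ 0.21 -0.19 -0.02] w 0.0313 g 49.8
```

carry_out:
  steps:
    - {"dx": 0.02,"dy": 0.02,"dz": -0.015,"rx": 0,"ry": 0,"rz": -1,"jaw": 1}
    - {"dx": 0.02,"dy": 0.02,"dz": -0.03,"rx": 0,"ry": 0,"rz": -2,"jaw": 1}
    - {"dx": 0.02,"dy": 0.02,"dz": -0.045,"rx": 0,"ry": 0,"rz": -3,"jaw": 1}
    - {"dx": 0.02,"dy": 0.02,"dz": -0.06,"rx": 0,"ry": 0,"rz": -4,"jaw": 1}
    - {"dx": 0.02,"dy": 0.02,"dz": -0.07,"rx": 0,"ry": 0,"rz": -5,"jaw": 1}
    - {"dx": 0.02,"dy": 0.02,"dz": -0.08,"rx": 0,"ry": 0,"rz": -6,"jaw": 1}
    - {"dx": 0.02,"dy": 0.02,"dz": -0.085,"rx": 0,"ry": 0,"rz": -7,"jaw": 1}
    - {"dx": 0.02,"dy": 0.02,"dz": -0.085,"rx": 0,"ry": 0,"rz": -8,"jaw": 1}
    - {"dx": 0.02,"dy": 0.02,"dz": -0.085,"rx": 0,"ry": 0,"rz": -8,"jaw": 1}

```text
time_s: 18.55
tool_pos: [0.5212, -0.001, 0.1537]
tool_rot: [0.0, 0.974, 0.227, 0.0]
force: [2.0, -0.4, -2.9]
gripper_width: 0.0313
grasp_force: 49.8
```

```bash
python3 st.py
```

```text
t 18.55 p [ 0.5212 -0.001   0.1537] yaw_y -63.79 tilt [ 0.001  -0.0007] q [-0.32  0.77  0.4   1.99 -0.6   0.49 -0.6 ] F [ 2.  -0.4 -2.9] T [-0.03 -0.32 -0.06] w 0.0313 g 49.8
```

carry_out:
  steps:
    - {"dx": 0,"dy": 0,"dz": -0.01,"rx": 0,"ry": 0,"rz": -0.7,"jaw": 1}
    - {"dx": 0,"dy": 0,"dz": -0.02,"rx": 0,"ry": 0,"rz": -1.4,"jaw": 1}
    - {"dx": 0,"dy": 0,"dz": -0.02,"rx": 0,"ry": 0,"rz": -2,"jaw": 1}
    - {"dx": 0,"dy": 0,"dz": -0.02,"rx": 0,"ry": 0,"rz": -2,"jaw": 1}

```text
time_s: 18.95
tool_pos: [0.5216, -0.0017, 0.1535]
tool_rot: [0.001, 0.992, 0.124, 0.001]
force: [2.3, -2.5, -2.1]
gripper_width: 0.0316
grasp_force: 49.8
```

```bash
python3 st.py
```

```text
t 18.95 p [ 0.5216 -0.0017  0.1535] yaw_y -75.76 tilt [ 0.0022 -0.0018] q [-0.35  0.78  0.45  2.   -0.68  0.51 -0.73] F [ 2.3 -2.5 -2.1] T [-0.66 -0.49 -0.06] w 0.0316 g 49.8
```

carry_out:
  steps:
    - {"dx": 0,"dy": 0,"dz": 0,"rx": 0,"ry": 0,"rz": -0.4,"jaw": 1}
    - {"dx": 0,"dy": 0,"dz": 0,"rx": 0,"ry": 0,"rz": -0.8,"jaw": 1}
    - {"dx": 0,"dy": 0,"dz": 0,"rx": 0,"ry": 0,"rz": -0.8,"jaw": 1}

```text
time_s: 19.25
tool_pos: [0.5216, -0.0019, 0.1534]
tool_rot: [0.001, 0.997, 0.08, 0.001]
force: [4.5, -3.6, -2.9]
gripper_width: 0.0317
grasp_force: 49.8
```

```bash
python3 st.py
```

```text
t 19.25 p [ 0.5216 -0.0019  0.1534] yaw_y -80.85 tilt [ 0.0023 -0.0019] q [-0.36  0.79  0.48  2.   -0.71  0.52 -0.79] F [ 4.5 -3.6 -2.9] T [-1.19 -0.72  0.05] w 0.0317 g 49.8
```

carry_out:
  steps:
    - {"dx": 0.03,"dy": -0.03,"dz": 0,"rx": 0,"ry": 0,"rz": -0.25,"jaw": 1}
    - {"dx": 0.03,"dy": -0.03,"dz": 0,"rx": 0,"ry": 0,"rz": -0.5,"jaw": 1}
    - {"dx": 0.03,"dy": -0.03,"dz": 0,"rx": 0,"ry": 0,"rz": -0.5,"jaw": 1}
    - {"dx": 0.03,"dy": -0.03,"dz": 0,"rx": 0,"ry": 0,"rz": -0.5,"jaw": 1}

```text
time_s: 19.65
tool_pos: [0.5218, -0.0022, 0.1534]
tool_rot: [0.001, 0.999, 0.054, 0.001]
force: [2.9, -4.0, -0.3]
gripper_width: 0.0316
grasp_force: 49.8
```

```bash
python3 st.py;  python3 - <<'E'
from h import *
a,d=capture("scene");b,e=capture("top")
r=lambda x:cv2.resize(x,(400,400),interpolation=cv2.INTER_CUBIC)
cv2.imwrite("pics/a4.png",np.hstack([r(a[190:280,300:390]),r(b[158:248,245:335])]))
E
```

```text
t 19.65 p [ 0.5218 -0.0022  0.1534] yaw_y -83.8 tilt [ 0.0011 -0.0011] q [-0.37  0.79  0.49  2.   -0.72  0.53 -0.83] F [ 2.9 -4.  -0.3] T [-1.47 -0.56  0.33] w 0.0316 g 49.8
```

View pics/a4.png

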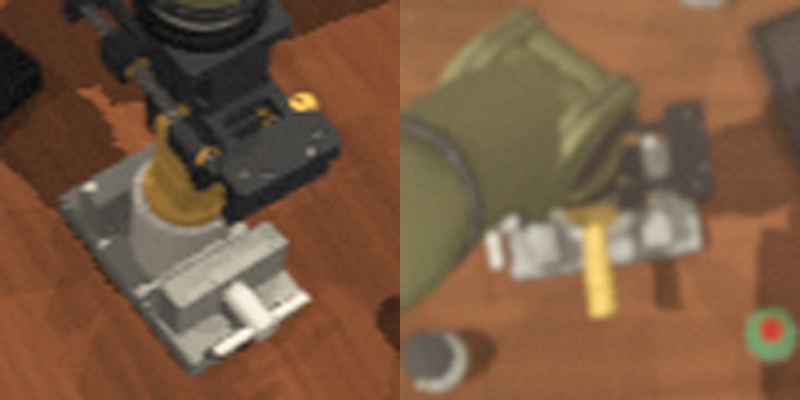

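The arm lies over the tab, the collar is on the rim (elbow z ≈ 55 mm), and the turning torque has risen to 0.33 N m. Releasing and clearing.

carry_out:
  steps:
    - {"dx": 0,"dy": 0,"dz": 0,"rx": 0,"ry": 0,"rz": 0,"jaw": 0.5}
    - {"dx": 0,"dy": 0,"dz": 0,"rx": 0,"ry": 0,"rz": 0,"jaw": 0.3}
    - {"dx": 0,"dy": 0,"dz": 0,"rx": 0,"ry": 0,"rz": 0,"jaw": 0.2}
    - {"dx": 0,"dy": 0,"dz": 0.2,"rx": 0,"ry": 0,"rz": 0,"jaw": 0.2}
    - {"dx": 0,"dy": 0,"dz": 0.6,"rx": 0,"ry": 0,"rz": 0,"jaw": 0.2}
    - {"dx": 0,"dy": 0,"dz": 2,"rx": 0,"ry": 0,"rz": 0,"jaw": 0.2}
    - {"dx": 0,"dy": 0,"dz": 3.5,"rx": 0,"ry": 0,"rz": 0,"jaw": 0.2}
    - {"dx": 0,"dy": 0,"dz": 5,"rx": 0,"ry": 0,"rz": 0,"jaw": 0.2}
    - {"dx": 0,"dy": 1.5,"dz": 5,"rx": 0,"ry": 0,"rz": 0,"jaw": 0.2}
    - {"dx": 0,"dy": 3,"dz": 5,"rx": 0,"ry": 0,"rz": 0,"jaw": 0.2}

```text
time_s: 20.75
tool_pos: [0.522, 0.0733, 0.2806]
tool_rot: [-0.0, 0.999, 0.053, 0.002]
force: [0.7, 0.9, -0.6]
gripper_width: 0.0704
grasp_force: 0.0
```

carry_out:
  steps:
    - {"dx": 0,"dy": 1.5,"dz": 0,"rx": 0,"ry": 0,"rz": 0,"jaw": 0.2}
    - {"dx": 0,"dy": 3,"dz": 0,"rx": 0,"ry": 0,"rz": 0,"jaw": 0.2}
    - {"dx": 0,"dy": 4.5,"dz": 0,"rx": 0,"ry": 0,"rz": 0,"jaw": 0.2}
    - {"dx": 0,"dy": 6,"dz": 0,"rx": 0,"ry": 0,"rz": 0,"jaw": 0.2}
    - {"dx": 0,"dy": 6,"dz": 0,"rx": 0,"ry": 0,"rz": 0,"jaw": 0.2}
    - {"dx": 0,"dy": 6,"dz": 0,"rx": 0,"ry": 0,"rz": 0,"jaw": 0.2}

```text
time_s: 21.35
tool_pos: [0.5209, 0.2241, 0.2786]
tool_rot: [0.0, 0.998, 0.055, -0.0]
force: [-0.0, -0.5, -0.1]
gripper_width: 0.0705
grasp_force: 0.0
```

```bash
python3 st.py;  python3 - <<'E'
from fit import *
c={n:capture(n) for n in("scene","top")};a=c["scene"][0];b=c["top"][0]
r=lambda x:cv2.resize(x,(400,400),interpolation=cv2.INTER_CUBIC)
cv2.imwrite("pics/a5.png",np.hstack([r(a[190:280,300:390]),r(b[158:248,245:335])]))
for n in c:
  im,d=c[n];q=cloud(n,d).reshape(-1,3);h=cv2.cvtColor(im,cv2.COLOR_BGR2HSV).reshape(-1,3)
  ye=(h[:,0]>18)&(h[:,0]<35)&(h[:,1]>90)&(np.hypot(q[:,0]-.5,q[:,1])<.13)
  s=q[ye&(q[:,2]>.152)&(q[:,2]<.175)];t=s.mean(0)
  m=q[ye&(q[:,2]>.095)&(q[:,2]<.122)];m=m[np.hypot(*(m[:,:2]-t[:2]).T)>.035];v=np.linalg.svd(m[:,:2]-m[:,:2].mean(0),full_matrices=False)[2][0]
  print(n,"head",len(s),t.round(4),"arm",m.mean(0).round(4),ang((m.mean(0)-t)[:2]),"axis",ang(v))
E
```

```text
t 21.35 p [0.5209 0.2241 0.2786] yaw_y -83.65 tilt [-0.     -0.0003] q [-0.9   0.7   0.74  1.75 -0.58  0.92 -1.37] F [-0.  -0.5 -0.1] T [0.02 0.12 0.01] w 0.0705 g 0.0
scene head 47 [ 0.52   -0.0008  0.1596] arm [ 0.4581 -0.0018  0.1165] -179.1 axis 13.0
top head 98 [ 0.5175 -0.0035  0.1604] arm [ 0.456  -0.0103  0.1153] -173.7 axis -173.6
```

View pics/a5.png

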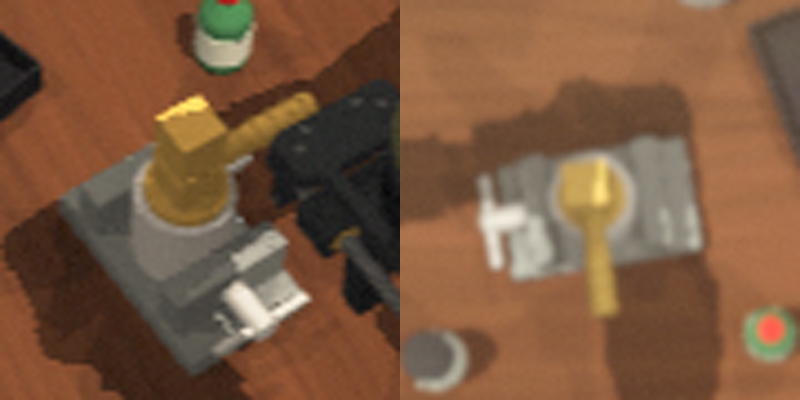

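The elbow is seated: its top is at 160 mm as required, it stands upright, and the arm at -173.7° is over the tab. The gripper is clear.

```bash
python3 -c "
from rig import *
print(hand_in())"
```

```text
the job is handed in; nothing more can be done
None
```

I put the cap in the tray and screwed the elbow home over the pointer tab. The last readings put the arm at -173.7° (tab about -174°), the head top at 160 mm and the final torque at 0.33 N m. I then backed the gripper clear and handed the job in at about 21 s of the 72 s; no verdict came back.

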